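# Make up the two milling arbors

### The arm

A 6-joint arm with a two-finger parallel gripper is mounted at the origin on the work surface. World frame = base frame: x ahead of the robot, y to its left, z up, the work surface at z = 0. Lengths are in m, angles in degrees, forces in N, time in s.
With the tool pointing down it reaches from about 0.3 to 0.875 m from the base axis. Payload 6.4 kg.
Tool frame: the origin (TCP) lies midway between the tips of the shut fingers; the grasp point (between the pads) lies 19 mm behind it; z points along the fingers, y is the direction in which the jaws open and shut (so a half turn about z gives the same grasp; the last joint's range is limited). The gripper opens to 85 mm and grips with 20 to 120 N. Pads are 22 mm wide; open, the fingers measure 114 mm over their backs; the gripper's body (76 mm by 85 mm) begins 54 mm behind the grasp point. The pads swing forward as they close: fully open they stand 13 mm farther back than shut.
Start: joints at [52.81, 10.359, 92.074, -0, 77.567, -11.82], TCP at [0.246, 0.52, 0.231] pointing down, gripper open.
Joint ranges: [-171.53, 171.53], [-51.25, 118.39], [17.06, 147.69], [-65.23, 245.23], [0, 150.52], [-178.68, 178.68]. Speed limits (degrees/s): [147.25, 147.25, 172.46, 180, 180, 180].

### API

Orientations are given as a 3x3 rotation matrix whose columns are the frame's x, y, z axes.
In Python, from plant import readout, camera, job, spotter gives the robot as it stands. The module is installed in compiled form; this text tells all that it offers.
- The arm moves only by the shell command python3 -m crank 'ROWS'. ROWS is JSON, a list of rows, each an object with "xyz": the shift along the tool's x, y, z in m, a list of three; "angular": the turn, a rotation vector about the tool's x, y, z in rad, a list of three; "claw": the opening, from 0 (shut) to 1 (fully open). A call has 1 to 12 rows; each row shifts and turns the commanded pose from where the row before left it, along the tool's axes as they then stand; what a row does not reach is not made up. A row lasts 1/8 s, in which the tool goes at most 62.5 mm and 10.7 degrees, less where a joint would pass 70% of its speed; a pose out of reach is approached as far as the arm can. A call is refused whole if a number of a shift passes 0.0625 or a number of a turn 0.188, either way. A call with a gripper value outside its range is refused whole. The fingers move at their own pace and stop on an object; the grip force is fixed at half the most. Time passes only in rows, so rows that do not move let the fingers close. It gives the time, the measured TCP pose, the force and the opening at its end, in the units of the state.
- readout.observe(): the state, without advancing time (a new reading comes with each control period).
- camera(name): name is "side" or "top"; returns a dict with "color" (480x640x3 uint8, red, green, blue), "depth" (480x640 float32, m along the optical axis (not along the pixel's ray), 0 where there is no reading), "fx", "fy", "cx", "cy" (pixels), "dist_coeffs" ([k1, k2, p1, p2, k3] as OpenCV has them; the pictures are not rectified), "rvec" (rotation vector, rad) and "tvec" (3), from world to camera coordinates, as OpenCV has them. Camera axes: x right, y down, z forward; pixel columns grow to the right and rows downward; lengths in m; the calibration is good to about 2 mm. A picture is of the moment at which its call begins.
- job.job_done(): hands the job in, once; it reports no verdict.
Trained networks look in a picture, given as the dict that the camera call returned (one of the last four; its "shot" number tells which), for a name from the list of things; names that differ only in an ending like _2 or _b are one class to them, and where a whole thing is asked for, a point or a joint stands for the part that bears it (a point fixed in the world has none). Each returns a list of dicts, best first, with "score" (0 to 1); they miss things now and then, are a little off and sometimes report something else, mostly with a low value. They report only what shows in the picture. A call takes as long as a camera call.
- spotter.spot_in(picture, target): "position" ([row, column] in pixels, amid what is visible of it).
- spotter.cut_out(picture, target): "mask" (480x640 bool, what is visible of it) and "position" ([row, column] in pixels, amid what is visible of it).
- spotter.mark_of(picture, target): "position" ([row, column] in pixels: a listed point, or the origin of a listed thing).
The state is a dict: "time": time; "joints": joint angles; "qd": joint speeds; "joint_efforts": joint torques, N m; "eef_pos": TCP position; "tool_rot": TCP orientation; "force": force on the tool from outside, world axes, zero at the start; "wrist_torque": the same for the moment, N m; "grip_width": finger opening in m.
Only numpy, scipy, OpenCV 4.12 (cv2) and the standard library are available. Lean on these libraries where they do the work, as an engineer would, in place of code of your own. Each camera call takes 0.05 s, during which the arm holds its last target.

### The job

Make up the two milling arbors standing on the bench. On the tall arbor with the round foot thread first the stout collar, then the large toothed cutter, then the slim collar on top; on the short arbor with the square foot put the small toothed cutter. Leave every part seated flat and let go, and do not shift the T-nut, the oil bottle or the wrench.

Things in the scene. Friction and masses are not known exactly. Their poses are not given: they have to be found in the camera images.
- stout_collar: stout plain steel spacing collar (smooth ring): outside diameter 56 mm, height 20 mm, bore 26 mm; 0.3 kg. Its origin is the centre of its underside, z up along the bore. It lies flat on the bench at the start, bore upright. It can be gripped across its outside from above at any yaw.
- large_cutter: large disc milling cutter, a steel ring with 14 teeth round its edge: diameter over the teeth 68 mm, thickness 16 mm, bore 26 mm; 0.36 kg. Its origin is the centre of its underside, z up along the bore. It lies flat on the bench at the start, bore upright. It can be gripped across its outside from above at any yaw.
- slim_collar: slim plain steel spacing collar (smooth ring), the narrowest of the four rings: outside diameter 40 mm, height 16 mm, bore 26 mm; 0.09 kg. Its origin is the centre of its underside, z up along the bore. It lies flat on the bench at the start, bore upright. It can be gripped across its outside from above at any yaw.
- small_cutter: small disc milling cutter, a steel ring with 10 teeth round its edge: diameter over the teeth 50 mm, thickness 14 mm, bore 26 mm; 0.16 kg. Its origin is the centre of its underside, z up along the bore. It lies flat on the bench at the start, bore upright. It can be gripped across its outside from above at any yaw.
- tall_arbor: tall arbor, fixed to the bench: round grey foot 90 mm in diameter and 30 mm high, whose flat top is the seat, with a central upright steel post 20 mm in diameter that stands 60 mm above the foot (its last 10 mm taper to 8 mm in diameter). Origin: centre of the foot's underside on the bench, z up along the post; the seat is at z = 30 mm, the post's tip at z = 90 mm. Wanted undersides in this frame: stout collar 30 mm, large cutter 50 mm, slim collar 66 mm.
- short_arbor: short arbor, fixed to the bench: square grey foot 80 x 80 mm and 30 mm high, whose flat top is the seat, with a central upright steel post 20 mm in diameter that stands 28 mm above the foot (its last 10 mm taper to 8 mm in diameter). Origin: centre of the foot's underside on the bench, z up along the post; the seat is at z = 30 mm, the post's tip at z = 58 mm. Wanted underside of the small cutter in this frame: 30 mm.
- t_nut: bystander: a loose dark steel T-nut, 30 x 30 mm, 18 mm high. Origin: centre of its underside.
- oil_bottle: bystander: a grey oil bottle with a black cap, 60 mm in diameter, 150 mm high, standing. Origin: centre of its underside.
- wrench: bystander: a steel wrench, 180 mm long, 38 mm wide, 8 mm high, lying flat on the bench beyond the rings on the robot's right, its length along its own x. Origin: middle of its length, on the bench.

How it is judged (in metres and radians):
At the end, for the whole second after the job is handed in: Tall arbor, from the foot up: stout collar, large cutter, slim collar; short arbor: small cutter. Each within 6 mm of its post's axis and 3 mm of its seated height, level within 0.08 rad, at rest, let go. T-nut, bottle and wrench moved under 20 mm (horizontal distance between each of stout_collar, large_cutter, slim_collar and tall_arbor below 0.006 m and z of stout_collar in the frame of tall_arbor between 0.027 and 0.033 m and angle between each of stout_collar, large_cutter, slim_collar, small_cutter's own z axis and vertical below 0.08 rad and linear speed of each of stout_collar, large_cutter, slim_collar, small_cutter below 0.02 m/s and angular speed of each of stout_collar, large_cutter, slim_collar, small_cutter below 0.3 rad/s and z of large_cutter in the frame of tall_arbor between 0.047 and 0.053 m and z of slim_collar in the frame of tall_arbor between 0.063 and 0.069 m and horizontal distance between small_cutter and short_arbor below 0.006 m and z of small_cutter in the frame of short_arbor between 0.027 and 0.033 m and distance of each of t_nut, oil_bottle, wrench from where it was at the start of the episode below 0.02 m); the robot touches nothing.
It fails at once if the t nut is shifted more than 20 mm (distance of t_nut from where it was at the start of the episode above 0.02 m).
It fails at once if the oil bottle is shifted more than 20 mm (distance of oil_bottle from where it was at the start of the episode above 0.02 m).
It fails at once if the wrench is shifted more than 20 mm (distance of wrench from where it was at the start of the episode above 0.02 m).
It also fails if it takes over 93 s, if anything falls off the work surface, if the arm or the gripper's body presses on something with over 40 N, if the wrist force passes 120 N, or if a joint passes its speed limit or range.

## Working session

There is one attempt and no reset: what is moved stays moved. The work goes in short steps, Python scripts to look and compute and a shell command to move; the robot and the scene stay as the last step left them, time stands still between calls to the robot, and variables do not carry over. Pictures are saved under pics/ and viewed, and the job is handed in when it is done.

```bash
mkdir -p pics; cat > h.py <<'E'
import numpy as np,cv2
from plant import readout,camera,job,spotter
def K(p): return np.array([[p['fx'],0,p['cx']],[0,p['fy'],p['cy']],[0,0,1.]])
def ray(p,uv):
    R=cv2.Rodrigues(np.array(p['rvec'],float))[0];t=np.array(p['tvec'],float).ravel()
    n=cv2.undistortPoints(np.array(uv,float).reshape(-1,1,2),K(p),np.array(p['dist_coeffs'],float)).reshape(-1,2)
    d=np.c_[n,np.ones(len(n))]
    return R,t,d
def atz(p,uv,z):
    R,t,d=ray(p,uv); c=-R.T@t; w=d@R
    return c+w*((z-c[2])/w[:,2])[:,None]
def bydepth(p,uv,dep):
    R,t,d=ray(p,uv); return (d*np.array(dep)[:,None]-t)@R
def save(p,n): cv2.imwrite('pics/'+n,p['color'][:,:,::-1])
def cloud(p):
    v,u=np.nonzero(p['depth']>0)
    return np.c_[u,v],bydepth(p,np.c_[u,v],p['depth'][v,u])
E
python3 - <<'E'
from h import *
np.set_printoptions(precision=4,suppress=True)
s=readout.observe();print(s)
for n in('top','side'):
    p=camera(n);save(p,n+'0.png');R=cv2.Rodrigues(np.array(p['rvec']))[0];print(n,-R.T@np.array(p['tvec']).ravel(),R[2])
    for o in['stout_collar','large_cutter','slim_collar','small_cutter','tall_arbor','short_arbor','t_nut','oil_bottle','wrench']:
        for r in spotter.mark_of(p,o)[:2]:
            print(o,round(r['score'],2),np.round(r['position'],1), atz(p,[r['position'][::-1]],0))
E
```

```text
{'time': 0.0, 'joints': array([ 52.8099,  10.4002,  92.1316,  -0.0006,  77.5678, -11.8209]), 'qd': array([ 0.0793, -0.074 , -0.0584,  0.0847, -0.0131, -0.0729]), 'joint_efforts': array([ -0.0012, -44.486 , -35.1343,  -0.0003,   0.0089,  -0.    ]), 'eef_pos': array([0.246 , 0.5191, 0.2304]), 'tool_rot': array([[-0.9036,  0.4284, -0.001 ],
       [ 0.4284,  0.9036, -0.0014],
       [ 0.0003, -0.0017, -1.    ]]), 'force': array([ 1.0628, -0.0936,  0.465 ]), 'wrist_torque': array([-0.0531, -0.0014,  0.012 ]), 'grip_width': 0.0852160333250539}
top [ 0.3373 -0.0648  1.1774] [ 0.1965 -0.0214 -0.9803]
stout_collar 0.72 [250.3 119.8] [[0.5426 0.3214 0.    ]]
large_cutter 0.84 [293.3 312.8] [[ 0.4592 -0.0784  0.    ]]
large_cutter 0.31 [250.9 120.6] [[0.5414 0.3196 0.    ]]
slim_collar 0.79 [264.6 432.7] [[ 0.5199 -0.3243  0.    ]]
slim_collar 0.49 [268.2 506.9] [[ 0.5133 -0.4819  0.    ]]
small_cutter 0.54 [287.4 223.4] [[0.4691 0.1025 0.    ]]
tall_arbor 0.93 [211.8 323.5] [[ 0.6286 -0.0991  0.    ]]
short_arbor 0.9 [197.2 199.9] [[0.6572 0.159  0.    ]]
t_nut 0.71 [250.7 280. ] [[ 0.5458 -0
[... 212 characters left out ...]
51  0.78   -0.562 ]
stout_collar 0.51 [185.2 245.7] [[0.547  0.3092 0.    ]]
stout_collar 0.32 [180.4 305.4] [[0.6995 0.2737 0.    ]]
large_cutter 0.78 [280.  244.7] [[ 0.4514 -0.078   0.    ]]
slim_collar 0.74 [359.6 324.6] [[ 0.5214 -0.3239  0.    ]]
small_cutter 0.76 [232.9 235.7] [[ 0.4723  0.0937 -0.    ]]
tall_arbor 0.69 [267.6 333.1] [[ 0.6244 -0.1053  0.    ]]
tall_arbor 0.3 [250.8 276.8] [[ 0.5373 -0.0073  0.    ]]
short_arbor 0.69 [205.2 307. ] [[0.6596 0.1485 0.    ]]
t_nut 0.69 [249.2 280.3] [[ 0.5459 -0.0045  0.    ]]
oil_bottle 0.73 [204.  301.8] [[0.6499 0.1589 0.    ]]
oil_bottle 0.72 [182.2 304.5] [[0.6939 0.2649 0.    ]]
wrench 0.67 [445.1 365.4] [[ 0.5169 -0.4863  0.    ]]
```

View pics/top0.png

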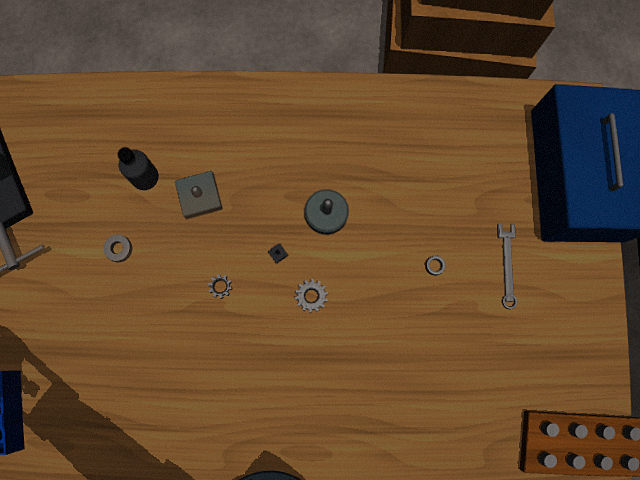

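View pics/side0.png

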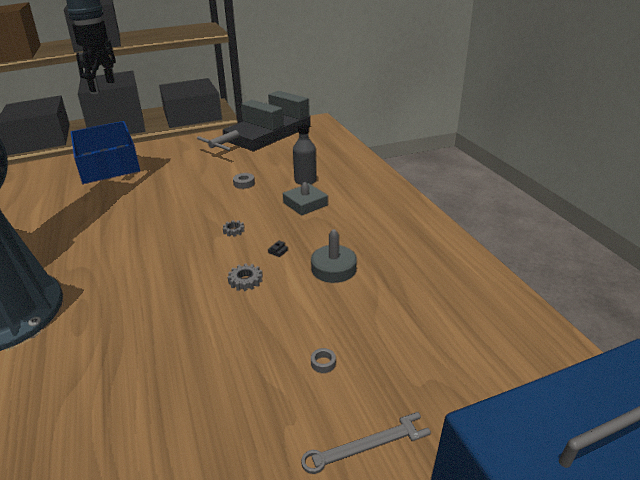

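The top view shows the stout collar (118,248), small cutter (220,286), large cutter (311,296) and slim collar (435,265). It also shows the tall arbor (326,211), short arbor (198,194), T-nut (278,253), bottle (138,170) and wrench (508,265). Next I'll fit each one precisely.

```bash
cat > fit.py <<'E'
from h import *
from scipy.optimize import least_squares
np.set_printoptions(precision=4,suppress=True)
H=dict(stout_collar=(.02,.028),large_cutter=(.016,.034),slim_collar=(.016,.020),small_cutter=(.014,.025),tall_arbor=(.03,.045),short_arbor=(.03,.04),t_nut=(.018,.015))
def fits(names,base={},views=('top','side')):
  for n in views:
    p=camera(n);uv,P=cloud(p)
    for o in names:
        h,r=H[o];h=h+base.get(o,0)
        rs=spotter.cut_out(p,o)
        if not rs: print(n,o,'none');continue
        m=rs[0]['mask'];sel=m[uv[:,1],uv[:,0]]
        Q=P[sel];z=np.percentile(Q[:,2],[5,50,95])
        T=Q[(Q[:,2]>h-.004)&(Q[:,2]<h+.005)]
        # bore/silhouette by back-projecting mask contour hull at top height
        cs=max(cv2.findContours(m.astype(np.uint8),cv2.RETR_EXTERNAL,cv2.CHAIN_APPROX_NONE)[0],key=cv2.contourArea)[:,0]
        X=atz(p,cs,h)[:,:2]
        c,rr=cv2.minEnclosingCircle(X.astype(np.float32))
        print(n,o,round(rs[0]['score'],2),'z',z,'topN',len(T),'mean',T[:,:2].mean(0) if len(T) else 0,'mid',(T[:,:2].max(0)+T[:,:2].min(0))/2 if len(T) else 0,'ext',np.ptp(T[:,:2],axis=0) if len(T) else 0,'sil',np.array(c),round(rr,4))
E
python3 - <<'E'
from fit import *
fits(list(H))
E
```

```text
top stout_collar 0.74 z [0.0036 0.0192 0.0237] topN 432 mean [0.5455 0.3219] mid [0.5451 0.3223] ext [0.0565 0.0549] sil [0.5446 0.3202] 0.0308
top large_cutter 0.85 z [0.001  0.015  0.0191] topN 488 mean [ 0.4533 -0.0761] mid [ 0.4533 -0.0767] ext [0.0581 0.0598] sil [ 0.4539 -0.0761] 0.0314
top slim_collar 0.69 z [0.0059 0.0145 0.0189] topN 158 mean [ 0.5166 -0.3269] mid [ 0.517  -0.3267] ext [0.037  0.0398] sil [ 0.5167 -0.3259] 0.021
top small_cutter 0.66 z [-0.0013  0.0129  0.017 ] topN 221 mean [0.471  0.1087] mid [0.4715 0.1084] ext [0.0465 0.0467] sil [0.4713 0.1085] 0.0245
top tall_arbor 0.77 z [0.0051 0.0296 0.0736] topN 1238 mean [ 0.6248 -0.1045] mid [ 0.6258 -0.1044] ext [0.0884 0.0874] sil [ 0.6225 -0.1035] 0.0477
top short_arbor 0.88 z [0.0133 0.0295 0.0435] topN 1290 mean [0.6567 0.1595] mid [0.6576 0.1593] ext [0.0965 0.0957] sil [0.656 0.158] 0.057
top t_nut 0.82 z [0.006  0.0145 0.0212] topN 120 mean [ 0.5404 -0.0065] mid [ 0.5412 -0.0065] ext [0.0313 0.0266] sil [ 0.5381 -0.0073] 0.019
side stout_collar 0.5 z [-0.0014  0.0143  0.0194] topN 135 mean [0.5437 0.3171]
[... 248 characters left out ...]
01  0.012   0.0155] topN 240 mean [ 0.5162 -0.3312] mid [ 0.5166 -0.3304] ext [0.0389 0.0399] sil [ 0.5142 -0.3379] 0.0262
side small_cutter 0.53 z [0.0013 0.0108 0.0151] topN 139 mean [0.4688 0.1029] mid [0.469  0.1044] ext [0.0454 0.048 ] sil [0.4669 0.0947] 0.03
side tall_arbor 0.6 z [0.0002 0.0286 0.0735] topN 837 mean [ 0.6221 -0.1145] mid [ 0.6245 -0.1083] ext [0.0893 0.0893] sil [ 0.6239 -0.0988] 0.0897
side short_arbor 0.62 z [0.0059 0.0285 0.0446] topN 487 mean [0.6552 0.1479] mid [0.6581 0.1546] ext [0.0933 0.0942] sil [0.6483 0.1379] 0.0774
side t_nut 0.75 z [0.0014 0.0104 0.0185] topN 86 mean [ 0.5387 -0.0104] mid [ 0.5387 -0.009 ] ext [0.0316 0.0288] sil [ 0.5388 -0.0222] 0.0274
```

```bash
python3 -m crank '[{"xyz":[0,0,0],"angular":[0,0,-0.148],"claw":1},{"xyz":[0,0,0],"angular":[0,0,-0.148],"claw":1},{"xyz":[0,0,0],"angular":[0,0,-0.147],"claw":1},{"xyz":[-0.037,-0.025,0.01],"angular":[0,0,0],"claw":1},{"xyz":[-0.037,-0.025,0.01],"angular":[0,0,0],"claw":1},{"xyz":[-0.037,-0.025,0.01],"angular":[0,0,0],"claw":1},{"xyz":[-0.037,-0.025,0.01],"angular":[0,0,0],"claw":1},{"xyz":[-0.037,-0.025,0.01],"angular":[0,0,0],"claw":1},{"xyz":[-0.037,-0.025,0.01],"angular":[0,0,0],"claw":1},{"xyz":[-0.037,-0.025,0.01],"angular":[0,0,0],"claw":1},{"xyz":[-0.04,-0.025,0.01],"angular":[0,0,0],"claw":1}]'
```

```text
time: 3.18
eef_pos: [0.5465, 0.3187, 0.151]
tool_rot: [[-1.0, -0.0, 0.0], [-0.0, 1.0, 0.0], [-0.0, 0.0, -1.0]]
force: [-0.1, -0.2, 0.2]
grip_width: 0.0851
```

```bash
python3 - <<'E'
from h import *
np.set_printoptions(precision=4,suppress=True)
s=readout.observe();print(s['eef_pos'],s['tool_rot'],s['force'])
for n in('top','side'):
    p=camera(n);save(p,n+'1.png')
E
```

```text
[0.5465 0.3187 0.151 ] [[-1.     -0.0003  0.    ]
 [-0.0003  1.      0.0001]
 [-0.      0.0001 -1.    ]] [-0.1015 -0.2481  0.2469]
```

```bash
python3 -m crank '[{"xyz":[0.0015,0.001,0.03],"angular":[0,0,0],"claw":1},{"xyz":[0,0,0.03],"angular":[0,0,0],"claw":1},{"xyz":[0,0,0.03],"angular":[0,0,0],"claw":1},{"xyz":[0,0,0.02],"angular":[0,0,0],"claw":1},{"xyz":[0,0,0.02],"angular":[0,0,0],"claw":1},{"xyz":[0,0,0.01],"angular":[0,0,0],"claw":1},{"xyz":[0,0,0.005],"angular":[0,0,0],"claw":1}]'; python3 - <<'E'
from h import *
for n in('top','side'):
    p=camera(n);save(p,n+'2.png')
a=cv2.imread('pics/top2.png')[180:330,30:230];b=cv2.imread('pics/side2.png')[110:260,160:360]
cv2.imwrite('pics/z2.png',cv2.resize(np.vstack([a,b]),None,fx=2,fy=2,interpolation=2))
E
```

```text
time: 4.15
eef_pos: [0.544, 0.3207, 0.006]
tool_rot: [[-1.0, -0.0, 0.0], [-0.0, 1.0, 0.0], [-0.0, 0.0, -1.0]]
force: [0.0, -0.3, -0.5]
grip_width: 0.0853
```

View pics/z2.png

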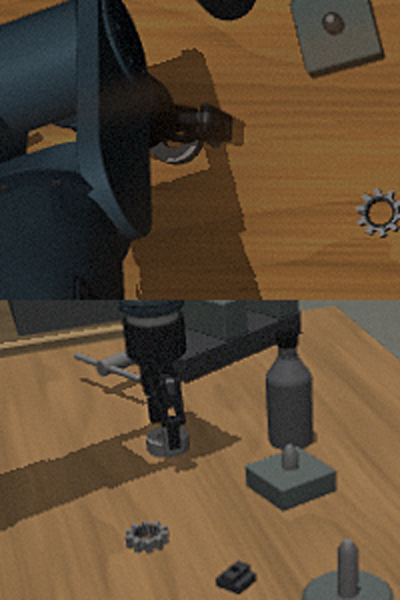

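The fingers stand on either side of the collar, so I'm closing.

```bash
python3 -m crank '[{"xyz":[0,0,0],"angular":[0,0,0],"claw":0.6},{"xyz":[0,0,0],"angular":[0,0,0],"claw":0.5},{"xyz":[0,0,0],"angular":[0,0,0],"claw":0.4},{"xyz":[0,0,0],"angular":[0,0,0],"claw":0.3},{"xyz":[0,0,0],"angular":[0,0,0],"claw":0},{"xyz":[0,0,0],"angular":[0,0,0],"claw":0},{"xyz":[0,0,0],"angular":[0,0,0],"claw":0},{"xyz":[0,0,0],"angular":[0,0,0],"claw":0}]'
python3 -m crank '[{"xyz":[0,0,-0.01],"angular":[0,0,0],"claw":0},{"xyz":[0,0,-0.03],"angular":[0,0,0],"claw":0},{"xyz":[0,0,-0.05],"angular":[0,0,0],"claw":0},{"xyz":[0,0,-0.05],"angular":[0,0,0],"claw":0},{"xyz":[0,0,0],"angular":[0,0,0],"claw":0}]'
```

```text
time: 5.25
eef_pos: [0.5447, 0.321, 0.0081]
tool_rot: [[-1.0, -0.0, 0.002], [-0.0, 1.0, 0.001], [-0.002, 0.001, -1.0]]
force: [-1.8, -1.0, 6.4]
grip_width: 0.0532
time: 5.88
eef_pos: [0.5471, 0.3219, 0.1522]
tool_rot: [[-1.0, -0.0, 0.01], [-0.0, 1.0, 0.003], [-0.01, 0.003, -1.0]]
force: [1.4, -0.2, -4.1]
grip_width: 0.0533
```

```bash
python3 - <<'E'
from h import *
np.set_printoptions(precision=4,suppress=True)
s=readout.observe();print(s['eef_pos'],s['tool_rot'],s['force'],s['wrist_torque'],s['grip_width'])
for n in('top','side'):
    p=camera(n);save(p,n+'3.png')
a=cv2.imread('pics/top3.png')[180:330,30:230];b=cv2.imread('pics/side3.png')[60:210,160:360]
cv2.imwrite('pics/z3.png',cv2.resize(np.hstack([a,b]),None,fx=2,fy=2,interpolation=2))
E
```

```text
[0.5471 0.3219 0.1522] [[-1.     -0.0004  0.0096]
 [-0.0004  1.      0.0034]
 [-0.0096  0.0034 -0.9999]] [ 1.3691 -0.2057 -4.0599] [ 0.0227 -0.0455  0.0342] 0.053309198151935855
```

View pics/z3.png

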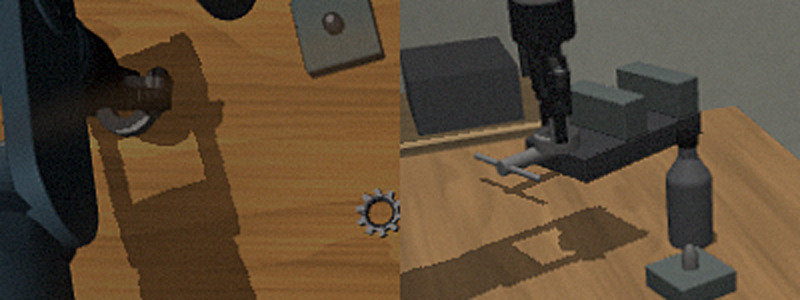

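The collar is held level about 150 mm up. Now over to the tall arbor.

```bash
python3 -m crank '[{"xyz":[0,-0.02,0],"angular":[0,0,0],"claw":0},{"xyz":[-0.008,-0.04,0],"angular":[0,0,0],"claw":0},{"xyz":[-0.008,-0.045,0],"angular":[0,0,0],"claw":0},{"xyz":[-0.008,-0.045,0],"angular":[0,0,0],"claw":0},{"xyz":[-0.008,-0.045,0],"angular":[0,0,0],"claw":0},{"xyz":[-0.008,-0.045,0],"angular":[0,0,0],"claw":0},{"xyz":[-0.008,-0.045,0],"angular":[0,0,0],"claw":0},{"xyz":[-0.008,-0.045,0],"angular":[0,0,0],"claw":0},{"xyz":[-0.01,-0.045,0],"angular":[0,0,0],"claw":0},{"xyz":[-0.01,-0.035,0],"angular":[0,0,0],"claw":0},{"xyz":[-0.0025,-0.0165,0],"angular":[0,0,0],"claw":0},{"xyz":[0,0,0],"angular":[0,0,0],"claw":0}]'
python3 - <<'E'
from h import *
np.set_printoptions(precision=4,suppress=True)
s=readout.observe();print(s['eef_pos'],s['tool_rot'],s['force'],s['wrist_torque'],s['grip_width'])
for n in('top','side'):
    p=camera(n);save(p,n+'4.png')
a=cv2.imread('pics/top4.png')[130:280,220:420];b=cv2.imread('pics/side4.png')[150:300,230:430]
cv2.imwrite('pics/z4.png',cv2.resize(np.hstack([a,b]),None,fx=2,fy=2,interpolation=2))
E
```

```text
time: 7.48
eef_pos: [0.6212, -0.1068, 0.1447]
tool_rot: [[-1.0, 0.002, -0.003], [0.002, 1.0, 0.001], [0.003, 0.001, -1.0]]
force: [-0.2, 0.9, -3.6]
grip_width: 0.0533
[ 0.6212 -0.1068  0.1447] [[-1.      0.0019 -0.0027]
 [ 0.0019  1.      0.0011]
 [ 0.0027  0.001  -1.    ]] [-0.2362  0.946  -3.6438] [-0.0155 -0.0185 -0.0092] 0.053259855624688865
```

View pics/z4.png

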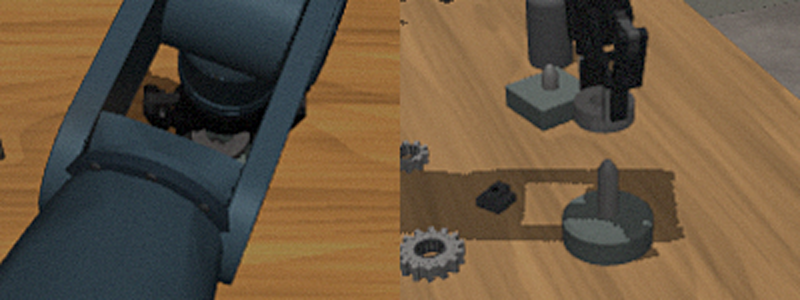

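```bash
python3 - <<'E'
from h import *
np.set_printoptions(precision=4,suppress=True)
print(readout.observe()['eef_pos'])
p=camera('side');uv,P=cloud(p)
col=p['color'][uv[:,1],uv[:,0]].astype(int)
near=(abs(P[:,0]-.623)<.06)&(abs(P[:,1]+.105)<.06)
for z0 in np.arange(.03,.18,.006):
    s=near&(P[:,2]>z0)&(P[:,2]<=z0+.006)&(col.mean(1)>45)
    if s.sum(): 
        Q=P[s];print(round(z0,3),s.sum(),Q.min(0)[:2],Q.max(0)[:2],Q.mean(0)[:2])
E
```

```text
[ 0.6215 -0.1048  0.1453]
0.03 234 [ 0.584  -0.1496] [ 0.665  -0.0676] [ 0.622  -0.1125]
0.036 23 [ 0.6153 -0.1171] [ 0.6309 -0.1044] [ 0.6212 -0.1128]
0.042 26 [ 0.6156 -0.118 ] [ 0.6316 -0.1061] [ 0.6223 -0.1138]
0.048 23 [ 0.6155 -0.1183] [ 0.6317 -0.1054] [ 0.6226 -0.1137]
0.054 28 [ 0.6157 -0.1177] [ 0.6302 -0.1056] [ 0.6219 -0.1138]
0.06 28 [ 0.6148 -0.117 ] [ 0.6315 -0.106 ] [ 0.6223 -0.113 ]
0.066 27 [ 0.6146 -0.1181] [ 0.6313 -0.1059] [ 0.622  -0.1134]
0.072 25 [ 0.6154 -0.1176] [ 0.6316 -0.1054] [ 0.622  -0.1131]
0.078 33 [ 0.6157 -0.1181] [ 0.6326 -0.1002] [ 0.6227 -0.1123]
0.084 32 [ 0.6178 -0.118 ] [ 0.6304 -0.1035] [ 0.6242 -0.1096]
0.09 2 [ 0.625  -0.1091] [ 0.6269 -0.1088] [ 0.626 -0.109]
0.132 10 [ 0.5975 -0.132 ] [ 0.6399 -0.115 ] [ 0.6139 -0.1255]
0.138 88 [ 0.5942 -0.1349] [ 0.6457 -0.0891] [ 0.6151 -0.125 ]
0.144 78 [ 0.5942 -0.139 ] [ 0.6463 -0.0907] [ 0.6141 -0.119 ]
0.15 120 [ 0.594 -0.141] [ 0.6487 -0.0789] [ 0.6128 -0.1154]
0.156 135 [ 0.5942 -0.1416] [ 0.6468 -0.0796] [ 0.6125 -0.1069]
0.162 13 [ 0.6099 -0.1445] [ 0.6328 -0.1352] [ 0.6174 -0.1386]
0.168 12 [ 0.6102 -0.1402] [ 0.6325 -0.1338] [ 0.615 -0.138]
0.174 11 [ 0.6097 -0.1408] [ 0.6323 -0.0748] [ 0.6167 -0.1326]
```

```bash
python3 -m crank '[{"xyz":[-0.003,0,0.015],"angular":[0,0,0],"claw":0},{"xyz":[0,0,0.015],"angular":[0,0,0],"claw":0},{"xyz":[0,0,0.01],"angular":[0,0,0],"claw":0},{"xyz":[0,0,0.01],"angular":[0,0,0],"claw":0},{"xyz":[0,0,0.01],"angular":[0,0,0],"claw":0},{"xyz":[0,0,0],"angular":[0,0,0],"claw":0}]'
python3 - <<'E'
from h import *
b=camera('side');save(b,'side5.png');b=cv2.imread('pics/side5.png')[170:300,260:430]
cv2.imwrite('pics/z5.png',cv2.resize(b,None,fx=3,fy=3,interpolation=2))
E
```

```text
time: 8.38
eef_pos: [0.6248, -0.1057, 0.0851]
tool_rot: [[-1.0, -0.0, -0.002], [-0.0, 1.0, 0.001], [0.002, 0.001, -1.0]]
force: [-0.2, 0.6, -2.8]
grip_width: 0.0535
```

View pics/z5.png

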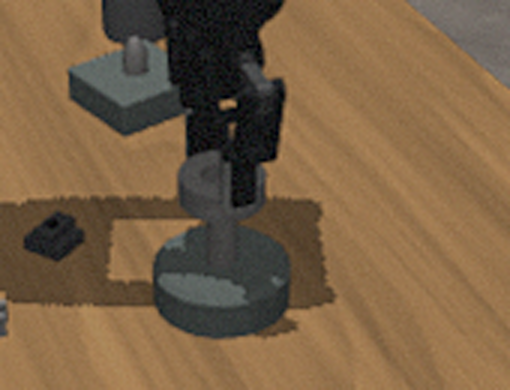

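The post has entered the bore with no contact force. I'm lowering the collar to the seat.

```bash
python3 -m crank '[{"xyz":[0,0,0.015],"angular":[0,0,0],"claw":0},{"xyz":[0,0,0.015],"angular":[0,0,0],"claw":0},{"xyz":[0,0,0.008],"angular":[0,0,0],"claw":0},{"xyz":[0,0,0.005],"angular":[0,0,0],"claw":0},{"xyz":[0,0,0],"angular":[0,0,0],"claw":0}]'
```

```text
time: 9.05
eef_pos: [0.6253, -0.1058, 0.0428]
tool_rot: [[-1.0, -0.0, -0.001], [-0.0, 1.0, 0.0], [0.001, 0.0, -1.0]]
force: [-0.6, -0.4, -2.7]
grip_width: 0.0532
```

```bash
python3 -m crank '[{"xyz":[0,0,0.002],"angular":[0,0,0],"claw":0},{"xyz":[0,0,0.002],"angular":[0,0,0],"claw":0},{"xyz":[0,0,0],"angular":[0,0,0],"claw":0}]'
```

```text
time: 9.43
eef_pos: [0.6254, -0.1059, 0.0393]
tool_rot: [[-1.0, -0.0, -0.0], [-0.0, 1.0, 0.0], [0.0, 0.0, -1.0]]
force: [-0.3, -0.3, -4.2]
grip_width: 0.0529
```

```bash
python3 -m crank '[{"xyz":[0,0,0],"angular":[0,0,0],"claw":0.7},{"xyz":[0,0,0],"angular":[0,0,0],"claw":0.8},{"xyz":[0,0,0],"angular":[0,0,0],"claw":1},{"xyz":[0,0,0],"angular":[0,0,0],"claw":1},{"xyz":[0,0,-0.02],"angular":[0,0,0],"claw":1},{"xyz":[0,0,-0.04],"angular":[0,0,0],"claw":1},{"xyz":[0,0,-0.05],"angular":[0,0,0],"claw":1},{"xyz":[0.03,0,-0.01],"angular":[0,0,0],"claw":1},{"xyz":[0.045,0.01,0],"angular":[0,0,0],"claw":1},{"xyz":[0.045,0.01,0],"angular":[0,0,0],"claw":1},{"xyz":[0.045,0.01,0],"angular":[0,0,0],"claw":1},{"xyz":[0,0,0],"angular":[0,0,0],"claw":1}]'
python3 - <<'E'
from fit import *
for n in('top','side'):
    p=camera(n);save(p,n+'6.png')
a=cv2.imread('pics/top6.png')[130:330,220:420];b=cv2.imread('pics/side6.png')[150:350,200:400]
cv2.imwrite('pics/z6.png',cv2.resize(np.hstack([a,b]),None,fx=2,fy=2,interpolation=2))
fits(['stout_collar','large_cutter'],{'stout_collar':.03})
E
```

```text
time: 10.92
eef_pos: [0.458, -0.0748, 0.16]
tool_rot: [[-1.0, -0.0, -0.0], [-0.0, 1.0, 0.0], [0.0, 0.0, -1.0]]
force: [-0.2, -0.7, 0.1]
grip_width: 0.0853
top stout_collar 0.56 z [0.0443 0.0496 0.0536] topN 373 mean [ 0.6285 -0.1055] mid [ 0.6276 -0.1046] ext [0.0523 0.052 ] sil [ 0.626  -0.1049] 0.0297
top large_cutter 0.62 z [0.0026 0.0152 0.0195] topN 289 mean [ 0.4406 -0.0734] mid [ 0.4421 -0.0747] ext [0.0397 0.0636] sil [ 0.4509 -0.075 ] 0.0323
side stout_collar 0.94 z [0.0318 0.0478 0.0507] topN 291 mean [ 0.6237 -0.1133] mid [ 0.6262 -0.1082] ext [0.0562 0.0551] sil [ 0.6209 -0.1211] 0.0398
side large_cutter 0.83 z [0.0006 0.0141 0.0166] topN 465 mean [ 0.4527 -0.0798] mid [ 0.4536 -0.0785] ext [0.0666 0.0647] sil [ 0.4503 -0.0865] 0.0404
```

View pics/z6.png

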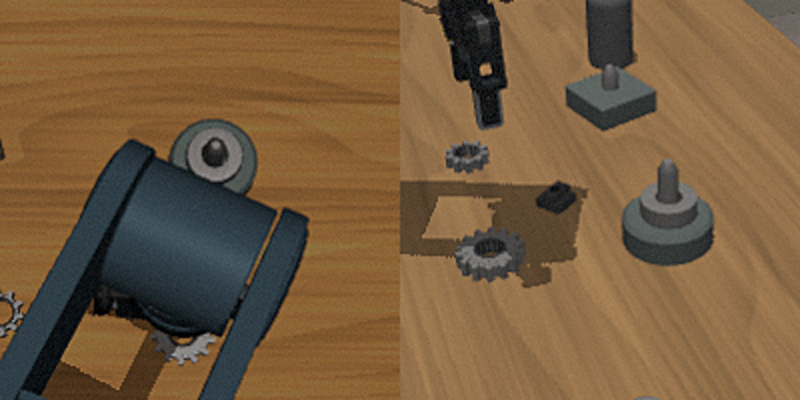

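The stout collar sits flat, with its top at z≈0.05. Next is the large cutter.

```bash
python3 -m crank '[{"xyz":[0.0045,-0.0015,0.02],"angular":[0,0,0],"claw":1},{"xyz":[0,0,0.03],"angular":[0,0,0],"claw":1},{"xyz":[0,0,0.03],"angular":[0,0,0],"claw":1},{"xyz":[0,0,0.03],"angular":[0,0,0],"claw":1},{"xyz":[0,0,0.02],"angular":[0,0,0],"claw":1},{"xyz":[0,0,0.015],"angular":[0,0,0],"claw":1},{"xyz":[0,0,0.007],"angular":[0,0,0],"claw":1},{"xyz":[0,0,0],"angular":[0,0,0],"claw":1}]'
python3 - <<'E'
from h import *
b=camera('side');save(b,'side7.png');b=cv2.imread('pics/side7.png')[190:320,180:350]
cv2.imwrite('pics/z7.png',cv2.resize(b,None,fx=3,fy=3,interpolation=2))
E
```

```text
time: 12.32
eef_pos: [0.456, -0.0774, 0.0071]
tool_rot: [[-1.0, -0.0, -0.0], [-0.0, 1.0, 0.0], [0.0, 0.0, -1.0]]
force: [-0.4, 0.6, 0.3]
grip_width: 0.0854
```

View pics/z7.png

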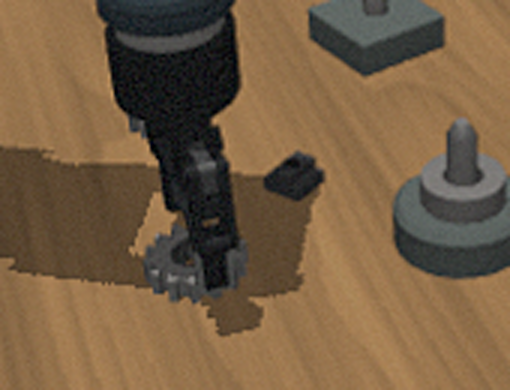

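```bash
python3 -m crank '[{"xyz":[0.002,0.0005,0],"angular":[0,0,0],"claw":1},{"xyz":[0,0,0],"angular":[0,0,0],"claw":0.8},{"xyz":[0,0,0],"angular":[0,0,0],"claw":0.7},{"xyz":[0,0,0],"angular":[0,0,0],"claw":0.6},{"xyz":[0,0,0],"angular":[0,0,0],"claw":0.4},{"xyz":[0,0,0],"angular":[0,0,0],"claw":0},{"xyz":[0,0,0],"angular":[0,0,0],"claw":0},{"xyz":[0,0,0],"angular":[0,0,0],"claw":0}]'
python3 -m crank '[{"xyz":[0,0,-0.01],"angular":[0,0,0],"claw":0},{"xyz":[0,0,-0.03],"angular":[0,0,0],"claw":0},{"xyz":[0,0,-0.05],"angular":[0,0,0],"claw":0},{"xyz":[0,0,-0.05],"angular":[0,0,0],"claw":0},{"xyz":[0,0,0],"angular":[0,0,0],"claw":0}]'
```

```text
time: 13.38
eef_pos: [0.4639, -0.0821, 0.0158]
tool_rot: [[-1.0, -0.0, 0.019], [-0.0, 1.0, -0.01], [-0.019, -0.01, -1.0]]
force: [-2.0, -1.5, 54.4]
grip_width: -0.0003
time: 14.0
eef_pos: [0.4568, -0.078, 0.1516]
tool_rot: [[-1.0, -0.0, 0.008], [-0.0, 1.0, -0.004], [-0.008, -0.004, -1.0]]
force: [-0.3, 0.2, 0.3]
grip_width: -0.0003
```

The fingers closed on top of the cutter. When open they stand about 13 mm farther back, so I was too high. Looking again before retrying.

```bash
python3 -m crank '[{"xyz":[0.06,0.03,0],"angular":[0,0,0],"claw":0.3},{"xyz":[0.06,0.03,0],"angular":[0,0,0],"claw":1},{"xyz":[0,0.03,0],"angular":[0,0,0],"claw":1},{"xyz":[0,0,0],"angular":[0,0,0],"claw":1},{"xyz":[0,0,0],"angular":[0,0,0],"claw":1}]'
python3 - <<'E'
from fit import *
for n in('top','side'):
    p=camera(n);save(p,n+'8.png')
a=cv2.imread('pics/top8.png')[150:350,200:400];b=cv2.imread('pics/side8.png')[150:350,200:400]
cv2.imwrite('pics/z8.png',cv2.resize(np.hstack([a,b]),None,fx=2,fy=2,interpolation=2))
fits(['stout_collar','large_cutter'],{'stout_collar':.03})
E
```

```text
time: 14.62
eef_pos: [0.3423, 0.0087, 0.147]
tool_rot: [[-1.0, -0.001, -0.0], [-0.001, 1.0, -0.0], [0.0, -0.0, -1.0]]
force: [0.4, -0.1, -0.9]
grip_width: 0.0853
top stout_collar 0.8 z [0.0345 0.0495 0.0534] topN 416 mean [ 0.6255 -0.1052] mid [ 0.6266 -0.1056] ext [0.0543 0.0539] sil [ 0.6244 -0.1052] 0.0298
top large_cutter 0.67 z [0.0024 0.0154 0.019 ] topN 534 mean [ 0.4571 -0.0613] mid [ 0.4583 -0.0617] ext [0.0605 0.0618] sil [ 0.4568 -0.0622] 0.0325
side stout_collar 0.74 z [0.0326 0.0476 0.0506] topN 261 mean [ 0.6244 -0.1142] mid [ 0.6256 -0.1111] ext [0.0562 0.056 ] sil [ 0.624  -0.1224] 0.0386
side large_cutter 0.9 z [0.0008 0.0141 0.0167] topN 449 mean [ 0.4554 -0.0657] mid [ 0.4557 -0.0625] ext [0.0656 0.0679] sil [ 0.4555 -0.0723] 0.042
```

View pics/z8.png

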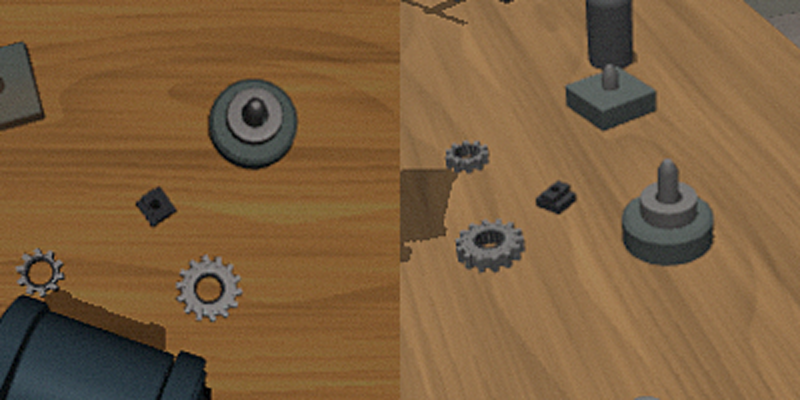

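The cutter slid about 15 mm but lies flat, now at (0.457,-0.0615). I'll retry lower.

```bash
python3 -m crank '[{"xyz":[-0.04,-0.023,0],"angular":[0,0,0],"claw":1},{"xyz":[-0.04,-0.023,0],"angular":[0,0,0],"claw":1},{"xyz":[-0.037,-0.024,0],"angular":[0,0,0],"claw":1},{"xyz":[0,0,0.03],"angular":[0,0,0],"claw":1},{"xyz":[0,0,0.03],"angular":[0,0,0],"claw":1},{"xyz":[0,0,0.03],"angular":[0,0,0],"claw":1},{"xyz":[0,0,0.03],"angular":[0,0,0],"claw":1},{"xyz":[0,0,0],"angular":[0,0,0],"claw":1}]'
```

```text
time: 16.02
eef_pos: [0.4571, -0.0603, 0.0253]
tool_rot: [[-1.0, 0.0, -0.005], [0.0, 1.0, 0.002], [0.005, 0.002, -1.0]]
force: [-0.2, 1.1, -0.4]
grip_width: 0.0855
```

```bash
python3 -m crank '[{"xyz":[0,-0.0012,0.012],"angular":[0,0,0],"claw":1},{"xyz":[0,0,0.01],"angular":[0,0,0],"claw":1},{"xyz":[0,0,0.006],"angular":[0,0,0],"claw":1},{"xyz":[0,0,0],"angular":[0,0,0],"claw":1}]'
```

```text
time: 16.52
eef_pos: [0.4589, -0.0621, -0.001]
tool_rot: [[-1.0, -0.0, -0.001], [-0.0, 1.0, 0.0], [0.001, 0.0, -1.0]]
force: [-0.8, -0.7, -0.0]
grip_width: 0.0852
```

```bash
python3 -m crank '[{"xyz":[0.0015,0.0005,0],"angular":[0,0,0],"claw":0.85},{"xyz":[0,0,0],"angular":[0,0,0],"claw":0.75},{"xyz":[0,0,0],"angular":[0,0,0],"claw":0.65},{"xyz":[0,0,0],"angular":[0,0,0],"claw":0.65}]'
```

```text
time: 17.02
eef_pos: [0.4578, -0.0618, 0.0005]
tool_rot: [[-1.0, -0.0, -0.0], [-0.0, 1.0, -0.0], [0.0, -0.0, -1.0]]
force: [-5.7, 0.4, 12.7]
grip_width: 0.065
```

```bash
python3 -m crank '[{"xyz":[0,0,-0.002],"angular":[0,0,0],"claw":0.4},{"xyz":[0,0,0],"angular":[0,0,0],"claw":0},{"xyz":[0,0,0],"angular":[0,0,0],"claw":0}]'
```

```text
time: 17.4
eef_pos: [0.4573, -0.0615, 0.001]
tool_rot: [[-1.0, -0.0, -0.001], [-0.0, 1.0, 0.0], [0.001, 0.0, -1.0]]
force: [-0.3, -0.5, -4.5]
grip_width: 0.065
```

```bash
python3 -m crank '[{"xyz":[0,0,-0.01],"angular":[0,0,0],"claw":0},{"xyz":[0,0,-0.03],"angular":[0,0,0],"claw":0},{"xyz":[0,0,-0.05],"angular":[0,0,0],"claw":0},{"xyz":[0,0,-0.05],"angular":[0,0,0],"claw":0},{"xyz":[-0.02,-0.005,0],"angular":[0,0,0],"claw":0},{"xyz":[-0.04,-0.01,0],"angular":[0,0,0],"claw":0},{"xyz":[-0.04,-0.01,0],"angular":[0,0,0],"claw":0},{"xyz":[-0.04,-0.01,0],"angular":[0,0,0],"claw":0},{"xyz":[-0.02,-0.007,0],"angular":[0,0,0],"claw":0},{"xyz":[-0.008,-0.002,0],"angular":[0,0,0],"claw":0},{"xyz":[0,0,0],"angular":[0,0,0],"claw":0},{"xyz":[0,0,0],"angular":[0,0,0],"claw":0}]'
cat > look.py <<'E'
from h import *
import sys
np.set_printoptions(precision=4,suppress=True)
k,ax,ay=sys.argv[1],float(sys.argv[2]),float(sys.argv[3])
p=camera('side');save(p,k+'.png');uv,P=cloud(p)
print(readout.observe()['eef_pos'])
R=cv2.Rodrigues(np.array(p['rvec'],float))[0]
q=cv2.projectPoints(np.array([[ax,ay,.09]]),np.array(p['rvec'],float),np.array(p['tvec'],float),K(p),np.array(p['dist_coeffs'],float))[0].ravel().astype(int)
b=p['color'][max(q[1]-75,0):q[1]+75,max(q[0]-75,0):q[0]+75,::-1]
cv2.imwrite('pics/z'+k+'.png',cv2.resize(b,None,fx=3,fy=3,interpolation=2))
col=p['color'][uv[:,1],uv[:,0]].astype(int)
near=(abs(P[:,0]-ax)<.06)&(abs(P[:,1]-ay)<.06)
for z0 in np.arange(.03,.20,.006):
    s=near&(P[:,2]>z0)&(P[:,2]<=z0+.006)&(col.mean(1)>45)
    if s.sum():
        Q=P[s];print(round(z0,3),s.sum(),Q.min(0)[:2],Q.max(0)[:2])
E
python3 look.py s9 .6255 -.105
```

```text
time: 18.9
eef_pos: [0.6247, -0.1052, 0.1412]
tool_rot: [[-1.0, -0.0, -0.001], [-0.0, 1.0, 0.0], [0.001, 0.0, -1.0]]
force: [-0.4, -0.7, -4.3]
grip_width: 0.0647
[ 0.6248 -0.1053  0.1413]
0.03 181 [ 0.5845 -0.148 ] [ 0.6643 -0.0718]
0.036 74 [ 0.5983 -0.1366] [ 0.6481 -0.097 ]
0.042 107 [ 0.5981 -0.1365] [ 0.6529 -0.0789]
0.048 263 [ 0.5988 -0.1352] [ 0.6536 -0.0807]
0.054 26 [ 0.6156 -0.1167] [ 0.6307 -0.1055]
0.06 25 [ 0.6157 -0.1175] [ 0.6315 -0.1055]
0.066 24 [ 0.6158 -0.1187] [ 0.6313 -0.1061]
0.072 31 [ 0.6148 -0.1177] [ 0.6308 -0.1058]
0.078 35 [ 0.615  -0.1173] [ 0.6332 -0.1001]
0.084 28 [ 0.6176 -0.1145] [ 0.629  -0.1022]
0.09 2 [ 0.623  -0.1139] [ 0.6269 -0.1091]
0.138 62 [ 0.5902 -0.1402] [ 0.6553 -0.0937]
0.144 91 [ 0.5899 -0.1474] [ 0.6549 -0.0911]
0.15 221 [ 0.5902 -0.1459] [ 0.6551 -0.0664]
0.156 83 [ 0.5936 -0.1461] [ 0.6519 -0.0669]
0.162 18 [ 0.6131 -0.1461] [ 0.6367 -0.0672]
0.168 16 [ 0.6126 -0.1519] [ 0.6363 -0.0673]
0.174 12 [ 0.613  -0.1528] [ 0.6326 -0.1399]
0.18 9 [ 0.6129 -0.1508] [ 0.632  -0.0637]
0.186 1 [ 0.6117 -0.0699] [ 0.6117 -0.0699]
0.192 2 [ 0.6118 -0.0545] [ 0.6146 -0.0519]
0.198 4 [ 0.6131 -0.1488] [ 0.6174 -0.1341]
```

View pics/zs9.png

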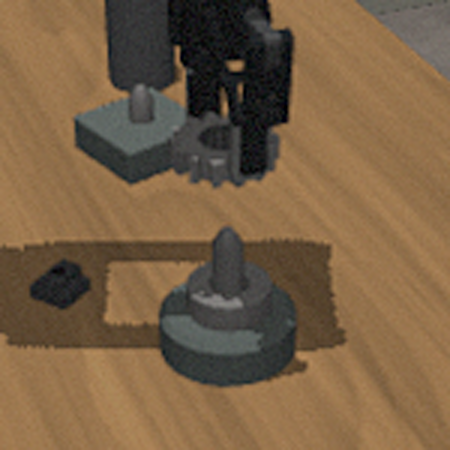

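```bash
python3 -m crank '[{"xyz":[-0.0007,0,0.02],"angular":[0,0,0],"claw":0},{"xyz":[0,0,0.015],"angular":[0,0,0],"claw":0},{"xyz":[0,0,0.01],"angular":[0,0,0],"claw":0},{"xyz":[0,0,0.01],"angular":[0,0,0],"claw":0},{"xyz":[0,0,0.01],"angular":[0,0,0],"claw":0},{"xyz":[0,0,0],"angular":[0,0,0],"claw":0}]'
```

```text
time: 19.7
eef_pos: [0.6257, -0.1054, 0.0752]
tool_rot: [[-1.0, -0.0, -0.002], [-0.0, 1.0, 0.001], [0.002, 0.001, -1.0]]
force: [-0.1, -0.1, -4.9]
grip_width: 0.0648
```

```bash
python3 -m crank '[{"xyz":[0,0,0.01],"angular":[0,0,0],"claw":0},{"xyz":[0,0,0.008],"angular":[0,0,0],"claw":0},{"xyz":[0,0,0.004],"angular":[0,0,0],"claw":0},{"xyz":[0,0,0],"angular":[0,0,0],"claw":0},{"xyz":[0,0,0],"angular":[0,0,0],"claw":0}]'
```

```text
time: 20.32
eef_pos: [0.6266, -0.1057, 0.0545]
tool_rot: [[-1.0, -0.0, 0.0], [-0.0, 1.0, -0.0], [-0.0, -0.0, -1.0]]
force: [0.6, 0.3, -4.8]
grip_width: 0.0647
```

```bash
python3 -m crank '[{"xyz":[0,0,0.002],"angular":[0,0,0],"claw":0},{"xyz":[0,0,0.001],"angular":[0,0,0],"claw":0},{"xyz":[0,0,0],"angular":[0,0,0],"claw":0},{"xyz":[0,0,0],"angular":[0,0,0],"claw":0}]'
```

```text
time: 20.82
eef_pos: [0.6264, -0.1057, 0.0513]
tool_rot: [[-1.0, -0.0, 0.0], [-0.0, 1.0, -0.0], [-0.0, -0.0, -1.0]]
force: [-0.7, 0.5, -5.2]
grip_width: 0.0647
```

```bash
python3 -m crank '[{"xyz":[0,0,0],"angular":[0,0,0],"claw":0.85},{"xyz":[0,0,0],"angular":[0,0,0],"claw":1},{"xyz":[0,0,0],"angular":[0,0,0],"claw":1},{"xyz":[0,0,0],"angular":[0,0,0],"claw":1},{"xyz":[0,0,-0.02],"angular":[0,0,0],"claw":1},{"xyz":[0,0,-0.04],"angular":[0,0,0],"claw":1},{"xyz":[0,0,-0.04],"angular":[0,0,0],"claw":1},{"xyz":[0.02,-0.04,0],"angular":[0,0,0],"claw":1},{"xyz":[0.03,-0.06,0],"angular":[0,0,0],"claw":1},{"xyz":[0.03,-0.06,0],"angular":[0,0,0],"claw":1},{"xyz":[0.03,-0.06,0],"angular":[0,0,0],"claw":1},{"xyz":[0,0,0],"angular":[0,0,0],"claw":1}]'
python3 - <<'E'
from fit import *
for n in('top','side'):
    p=camera(n);save(p,n+'10.png')
a=cv2.imread('pics/top10.png')[130:330,250:450];b=cv2.imread('pics/side10.png')[200:400,230:430]
cv2.imwrite('pics/z10.png',cv2.resize(np.hstack([a,b]),None,fx=2,fy=2,interpolation=2))
fits(['large_cutter','slim_collar'],{'large_cutter':.05})
print(readout.observe()['eef_pos'])
E
```

```text
time: 22.32
eef_pos: [0.5209, -0.318, 0.1532]
tool_rot: [[-1.0, 0.006, 0.001], [0.006, 1.0, -0.003], [-0.001, -0.003, -1.0]]
force: [0.8, 0.2, 0.1]
grip_width: 0.0856
top large_cutter 0.64 z [0.0558 0.0652 0.0689] topN 557 mean [ 0.6252 -0.1046] mid [ 0.6254 -0.105 ] ext [0.0631 0.0647] sil [ 0.6246 -0.1046] 0.0334
top slim_collar none
side large_cutter none
side slim_collar 0.57 z [-0.0011  0.0112  0.0157] topN 233 mean [ 0.5161 -0.3313] mid [ 0.5168 -0.3311] ext [0.0393 0.0402] sil [ 0.5142 -0.337 ] 0.0269
[ 0.5232 -0.3121  0.1514]
```

View pics/z10.png

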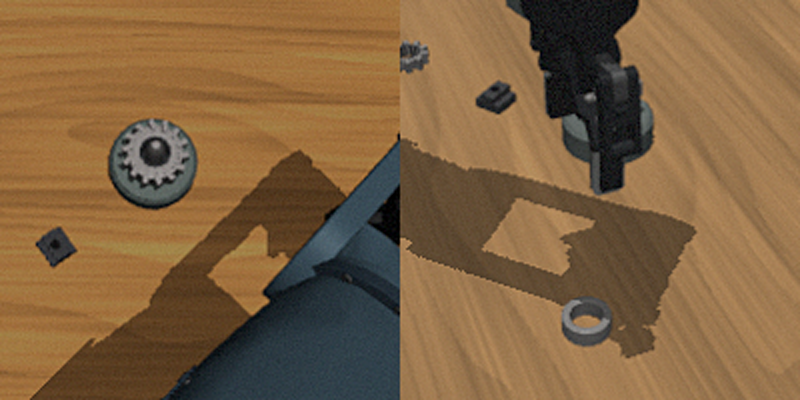

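The large cutter is seated with its top at z≈0.066. Now the slim collar.

```bash
python3 -m crank '[{"xyz":[0,0,0],"angular":[0,0,0],"claw":1},{"xyz":[0.006,-0.0145,0.03],"angular":[0,0,0],"claw":1},{"xyz":[0,0,0.03],"angular":[0,0,0],"claw":1},{"xyz":[0,0,0.03],"angular":[0,0,0],"claw":1},{"xyz":[0,0,0.02],"angular":[0,0,0],"claw":1},{"xyz":[0,0,0],"angular":[0,0,0],"claw":1},{"xyz":[0,0,0],"angular":[0,0,0],"claw":1}]'
```

```text
time: 23.6
eef_pos: [0.5173, -0.3284, 0.0424]
tool_rot: [[-1.0, -0.0, 0.001], [-0.0, 1.0, -0.001], [-0.001, -0.001, -1.0]]
force: [0.0, -0.9, -0.1]
grip_width: 0.0855
```

```bash
python3 -m crank '[{"xyz":[0,0.0008,0.015],"angular":[0,0,0],"claw":0.7},{"xyz":[0,0,0.015],"angular":[0,0,0],"claw":0.7},{"xyz":[0,0,0.008],"angular":[0,0,0],"claw":0.7},{"xyz":[0,0,0],"angular":[0,0,0],"claw":0.7},{"xyz":[0,0,0],"angular":[0,0,0],"claw":0.7}]'; python3 - <<'E'
from h import *
b=camera('side');save(b,'side11.png');b=cv2.imread('pics/side11.png')[280:420,230:430]
cv2.imwrite('pics/z11.png',cv2.resize(b,None,fx=3,fy=3,interpolation=2))
E
```

```text
time: 24.22
eef_pos: [0.5168, -0.3273, 0.0035]
tool_rot: [[-1.0, -0.0, 0.0], [-0.0, 1.0, -0.0], [-0.0, -0.0, -1.0]]
force: [-0.4, 0.8, 0.5]
grip_width: 0.0596
```

View pics/z11.png

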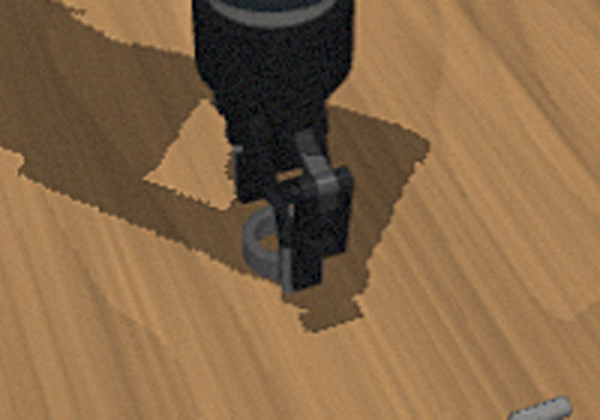

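```bash
python3 -m crank '[{"xyz":[0,0,-0.001],"angular":[0,0,0],"claw":0.6},{"xyz":[0,0,0],"angular":[0,0,0],"claw":0.5},{"xyz":[0,0,0],"angular":[0,0,0],"claw":0.4},{"xyz":[0,0,0],"angular":[0,0,0],"claw":0.2},{"xyz":[0,0,0],"angular":[0,0,0],"claw":0},{"xyz":[0,0,0],"angular":[0,0,0],"claw":0}]'
```

```text
time: 25.02
eef_pos: [0.517, -0.3276, 0.0055]
tool_rot: [[-1.0, -0.0, 0.001], [-0.0, 1.0, -0.001], [-0.001, -0.001, -1.0]]
force: [-2.1, -0.1, 6.8]
grip_width: 0.0369
```

```bash
python3 -m crank '[{"xyz":[0,0,-0.01],"angular":[0,0,0],"claw":0},{"xyz":[0,0,-0.04],"angular":[0,0,0],"claw":0},{"xyz":[0,0,-0.05],"angular":[0,0,0],"claw":0},{"xyz":[0,0,-0.05],"angular":[0,0,0],"claw":0},{"xyz":[-0.009,0.02,0],"angular":[0,0,0],"claw":0},{"xyz":[-0.02,0.04,0],"angular":[0,0,0],"claw":0},{"xyz":[-0.02,0.04,0],"angular":[0,0,0],"claw":0},{"xyz":[-0.02,0.04,0],"angular":[0,0,0],"claw":0},{"xyz":[-0.02,0.04,0],"angular":[0,0,0],"claw":0},{"xyz":[-0.015,0.03,0],"angular":[0,0,0],"claw":0},{"xyz":[-0.005,0.012,0],"angular":[0,0,0],"claw":0},{"xyz":[0,0,0],"angular":[0,0,0],"claw":0}]'
python3 -m crank '[{"xyz":[0,0,0],"angular":[0,0,0],"claw":0},{"xyz":[0,0,0],"angular":[0,0,0],"claw":0}]'
python3 look.py s12 .6255 -.105
```

```text
time: 26.52
eef_pos: [0.6251, -0.1042, 0.1534]
tool_rot: [[-1.0, -0.002, -0.002], [-0.002, 1.0, 0.0], [0.002, 0.0, -1.0]]
force: [0.0, -0.0, 0.2]
grip_width: 0.037
time: 26.78
eef_pos: [0.6251, -0.1063, 0.1542]
tool_rot: [[-1.0, 0.001, -0.0], [0.001, 1.0, -0.0], [0.0, -0.0, -1.0]]
force: [0.2, 0.6, -0.5]
grip_width: 0.037
[ 0.6252 -0.1062  0.1543]
0.03 146 [ 0.5846 -0.1512] [ 0.6637 -0.0737]
0.036 70 [ 0.5982 -0.1354] [ 0.6479 -0.0988]
0.042 50 [ 0.5988 -0.1356] [ 0.6486 -0.1059]
0.048 73 [ 0.5922 -0.1414] [ 0.6559 -0.0991]
0.054 100 [ 0.5922 -0.142 ] [ 0.6568 -0.0969]
0.06 342 [ 0.592  -0.1401] [ 0.6584 -0.0731]
0.066 86 [ 0.5949 -0.1415] [ 0.653  -0.0794]
0.072 30 [ 0.6161 -0.117 ] [ 0.6312 -0.1052]
0.078 35 [ 0.6154 -0.1164] [ 0.634  -0.0979]
0.084 28 [ 0.618  -0.1135] [ 0.6308 -0.1027]
0.09 2 [ 0.6233 -0.1092] [ 0.6269 -0.1082]
0.144 12 [ 0.6073 -0.1253] [ 0.6365 -0.091 ]
0.15 48 [ 0.6056 -0.1329] [ 0.6305 -0.0909]
0.156 59 [ 0.6057 -0.134 ] [ 0.6347 -0.0808]
0.162 67 [ 0.6059 -0.1376] [ 0.6331 -0.0827]
0.168 17 [ 0.6133 -0.1399] [ 0.6325 -0.0815]
0.174 17 [ 0.6134 -0.1394] [ 0.6314 -0.0832]
0.18 17 [ 0.6133 -0.1415] [ 0.6319 -0.0843]
0.186 15 [ 0.6134 -0.1399] [ 0.6324 -0.0806]
0.192 3 [ 0.6127 -0.0874] [ 0.6131 -0.0828]
0.198 7 [ 0.6103 -0.1564] [ 0.6366 -0.0616]
```

View pics/zs12.png

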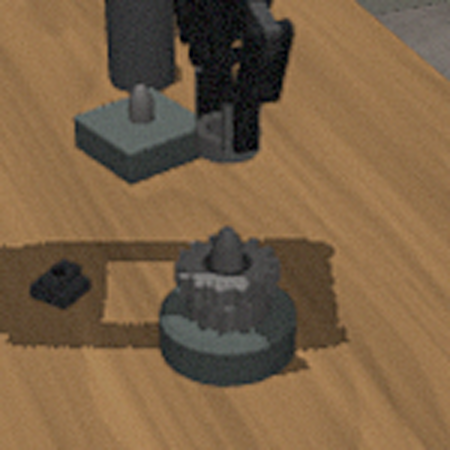

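```bash
python3 -m crank '[{"xyz":[0,0.0005,0.02],"angular":[0,0,0],"claw":0},{"xyz":[0,0,0.02],"angular":[0,0,0],"claw":0},{"xyz":[0,0,0.01],"angular":[0,0,0],"claw":0},{"xyz":[0,0,0.01],"angular":[0,0,0],"claw":0},{"xyz":[0,0,0.01],"angular":[0,0,0],"claw":0},{"xyz":[0,0,0.005],"angular":[0,0,0],"claw":0},{"xyz":[0,0,0],"angular":[0,0,0],"claw":0},{"xyz":[0,0,0],"angular":[0,0,0],"claw":0}]'
```

```text
time: 27.82
eef_pos: [0.6259, -0.1047, 0.0798]
tool_rot: [[-1.0, -0.0, 0.001], [-0.0, 1.0, -0.0], [-0.001, -0.0, -1.0]]
force: [0.4, -0.6, -0.2]
grip_width: 0.0368
```

```bash
python3 -m crank '[{"xyz":[0,0,0.003],"angular":[0,0,0],"claw":0},{"xyz":[0,0,0.002],"angular":[0,0,0],"claw":0},{"xyz":[0,0,0.002],"angular":[0,0,0],"claw":0},{"xyz":[0,0,0],"angular":[0,0,0],"claw":0},{"xyz":[0,0,0],"angular":[0,0,0],"claw":0}]'
```

```text
time: 28.45
eef_pos: [0.6256, -0.1046, 0.0723]
tool_rot: [[-1.0, -0.0, 0.0], [-0.0, 1.0, -0.0], [-0.0, -0.0, -1.0]]
force: [-0.4, -0.8, -0.7]
grip_width: 0.0372
```

```bash
python3 look.py s13 .6255 -.105 | tail -12
```

```text
0.126 4 [ 0.6169 -0.158 ] [ 0.6383 -0.1337]
0.132 6 [ 0.6157 -0.1607] [ 0.6364 -0.1317]
0.138 5 [ 0.6221 -0.1627] [ 0.6381 -0.1188]
0.144 2 [ 0.6142 -0.1642] [ 0.6362 -0.1495]
0.156 3 [ 0.6132 -0.1282] [ 0.6429 -0.0537]
0.162 3 [ 0.6139 -0.0579] [ 0.6157 -0.0535]
0.168 9 [ 0.6212 -0.1629] [ 0.6457 -0.1242]
0.174 48 [ 0.6203 -0.1649] [ 0.6457 -0.1195]
0.18 17 [ 0.6206 -0.1478] [ 0.6358 -0.1406]
0.186 1 [ 0.6338 -0.1421] [ 0.6338 -0.1421]
0.192 3 [ 0.6333 -0.1432] [ 0.6346 -0.1402]
0.198 10 [ 0.6382 -0.1415] [ 0.6537 -0.1304]
```

View pics/zs13.png

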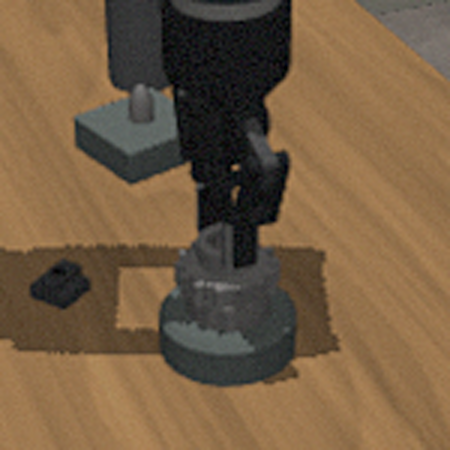

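```bash
python3 -m crank '[{"xyz":[0,0,0],"angular":[0,0,0],"claw":0.6},{"xyz":[0,0,0],"angular":[0,0,0],"claw":0.8},{"xyz":[0,0,0],"angular":[0,0,0],"claw":1},{"xyz":[0,0,0],"angular":[0,0,0],"claw":1},{"xyz":[0,0,-0.03],"angular":[0,0,0],"claw":1},{"xyz":[0,0,-0.06],"angular":[0,0,0],"claw":1},{"xyz":[0.03,0.04,0],"angular":[0,0,0],"claw":1},{"xyz":[0.03,0.04,0],"angular":[0,0,0],"claw":1},{"xyz":[0.03,0.04,0],"angular":[0,0,0],"claw":1},{"xyz":[0.03,0.04,0],"angular":[0,0,0],"claw":1},{"xyz":[0.034,0.052,0],"angular":[0,0,0],"claw":1},{"xyz":[0,0,0],"angular":[0,0,0],"claw":1}]'
python3 - <<'E'
from fit import *
for n in('top','side'):
    p=camera(n);save(p,n+'14.png')
a=cv2.imread('pics/top14.png')[130:330,200:400];b=cv2.imread('pics/side14.png')[150:350,200:400]
cv2.imwrite('pics/z14.png',cv2.resize(np.hstack([a,b]),None,fx=2,fy=2,interpolation=2))
fits(['slim_collar','small_cutter'],{'slim_collar':.066})
print(readout.observe()['eef_pos'])
E
```

```text
time: 30.0
eef_pos: [0.469, 0.1103, 0.1622]
tool_rot: [[-1.0, -0.005, -0.001], [-0.005, 1.0, 0.001], [0.001, 0.001, -1.0]]
force: [0.1, -0.6, -0.0]
grip_width: 0.0853
top slim_collar 0.71 z [0.0626 0.0804 0.0848] topN 198 mean [ 0.6267 -0.104 ] mid [ 0.6275 -0.1035] ext [0.0391 0.0389] sil [ 0.626  -0.1025] 0.0221
top small_cutter 0.46 z [-0.0013  0.0126  0.0174] topN 106 mean [0.4615 0.1022] mid [0.4645 0.1043] ext [0.0328 0.0345] sil [0.4663 0.1053] 0.0212
side slim_collar 0.71 z [0.0683 0.0777 0.0823] topN 102 mean [ 0.6235 -0.1139] mid [ 0.6245 -0.1103] ext [0.0379 0.0325] sil [ 0.6223 -0.1202] 0.0273
side small_cutter 0.64 z [0.0021 0.0115 0.0151] topN 131 mean [0.4704 0.1026] mid [0.4702 0.105 ] ext [0.0426 0.0508] sil [0.4727 0.0965] 0.0293
[0.472  0.1065 0.1622]
```

View pics/z14.png

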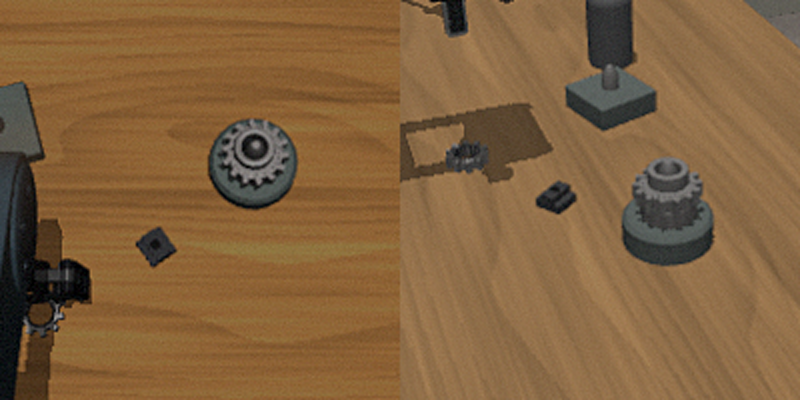

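The slim collar is on top and seated (top at z≈0.081). Now the small cutter.

```bash
python3 -m crank '[{"xyz":[0.0005,0.001,0.03],"angular":[0,0,0],"claw":1},{"xyz":[0,0,0.03],"angular":[0,0,0],"claw":0.85},{"xyz":[0,0,0.03],"angular":[0,0,0],"claw":0.85},{"xyz":[0,0,0.03],"angular":[0,0,0],"claw":0.85},{"xyz":[0,0,0],"angular":[0,0,0],"claw":0.85},{"xyz":[0,0,0],"angular":[0,0,0],"claw":0.85}]'
```

```text
time: 31.15
eef_pos: [0.4718, 0.1081, 0.0431]
tool_rot: [[-1.0, 0.0, 0.001], [0.0, 1.0, -0.0], [-0.001, -0.0, -1.0]]
force: [-0.4, -1.1, 0.1]
grip_width: 0.0727
```

```bash
python3 -m crank '[{"xyz":[0.0005,0,0.02],"angular":[0,0,0],"claw":0.85},{"xyz":[0,0,0.014],"angular":[0,0,0],"claw":0.85},{"xyz":[0,0,0.008],"angular":[0,0,0],"claw":0.85},{"xyz":[0,0,0],"angular":[0,0,0],"claw":0.85},{"xyz":[0,0,0],"angular":[0,0,0],"claw":0.75}]'
python3 -m crank '[{"xyz":[0,0,0],"angular":[0,0,0],"claw":0.65},{"xyz":[0,0,0],"angular":[0,0,0],"claw":0.5},{"xyz":[0,0,0],"angular":[0,0,0],"claw":0.45},{"xyz":[0,0,0],"angular":[0,0,0],"claw":0.45}]'
```

```text
time: 31.78
eef_pos: [0.471, 0.1084, 0.0007]
tool_rot: [[-1.0, -0.0, 0.001], [-0.0, 1.0, -0.0], [-0.001, -0.0, -1.0]]
force: [0.6, 1.1, 0.1]
grip_width: 0.0644
time: 32.28
eef_pos: [0.471, 0.1084, 0.0014]
tool_rot: [[-1.0, -0.0, 0.001], [-0.0, 1.0, -0.0], [-0.001, -0.0, -1.0]]
force: [-2.8, -0.1, 9.7]
grip_width: 0.0474
```

```bash
python3 -m crank '[{"xyz":[0,0,-0.002],"angular":[0,0,0],"claw":0},{"xyz":[0,0,-0.01],"angular":[0,0,0],"claw":0},{"xyz":[0,0,-0.04],"angular":[0,0,0],"claw":0},{"xyz":[0,0,-0.05],"angular":[0,0,0],"claw":0},{"xyz":[-0.02,0.005,-0.01],"angular":[0,0,0],"claw":0},{"xyz":[-0.04,0.011,0],"angular":[0,0,0],"claw":0},{"xyz":[-0.04,0.011,0],"angular":[0,0,0],"claw":0},{"xyz":[-0.04,0.011,0],"angular":[0,0,0],"claw":0},{"xyz":[-0.035,0.01,0],"angular":[0,0,0],"claw":0},{"xyz":[-0.011,0.003,0],"angular":[0,0,0],"claw":0},{"xyz":[0,0,0],"angular":[0,0,0],"claw":0},{"xyz":[0,0,0],"angular":[0,0,0],"claw":0}]'
sed -i 's/np.arange(.03,.20,.006)/np.arange(.03,.14,.006)/' look.py
python3 look.py s15 .657 .158
```

```text
time: 33.78
eef_pos: [0.6552, 0.1592, 0.112]
tool_rot: [[-1.0, -0.0, -0.002], [-0.0, 1.0, -0.0], [0.002, -0.0, -1.0]]
force: [-0.4, -0.3, -0.7]
grip_width: 0.0471
[0.6553 0.1593 0.1122]
0.03 199 [0.613  0.1091] [0.7044 0.1982]
0.036 19 [0.6481 0.1462] [0.6696 0.1589]
0.042 17 [0.6485 0.1464] [0.664  0.1614]
0.048 24 [0.6498 0.1449] [0.6657 0.1623]
0.054 14 [0.6518 0.1488] [0.663  0.1599]
0.108 24 [0.6311 0.128 ] [0.6749 0.1718]
0.114 48 [0.6311 0.1215] [0.6749 0.1779]
0.12 61 [0.6315 0.1182] [0.677  0.1825]
0.126 10 [0.6434 0.1203] [0.6664 0.1315]
0.132 11 [0.644  0.1199] [0.6614 0.1885]
0.138 12 [0.6432 0.1184] [0.6614 0.1877]
```

View pics/zs15.png

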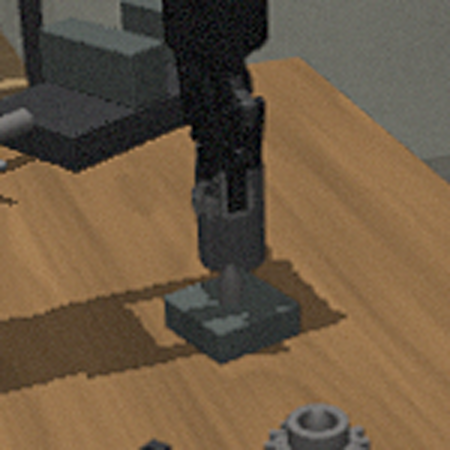

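```bash
python3 -m crank '[{"xyz":[-0.002,0,0.015],"angular":[0,0,0],"claw":0},{"xyz":[0,0,0.015],"angular":[0,0,0],"claw":0},{"xyz":[0,0,0.01],"angular":[0,0,0],"claw":0},{"xyz":[0,0,0.01],"angular":[0,0,0],"claw":0},{"xyz":[0,0,0.01],"angular":[0,0,0],"claw":0},{"xyz":[0,0,0.01],"angular":[0,0,0],"claw":0},{"xyz":[0,0,0.007],"angular":[0,0,0],"claw":0},{"xyz":[0,0,0],"angular":[0,0,0],"claw":0},{"xyz":[0,0,0],"angular":[0,0,0],"claw":0}]'
```

```text
time: 34.95
eef_pos: [0.6588, 0.1595, 0.0357]
tool_rot: [[-1.0, -0.0, 0.001], [-0.0, 1.0, 0.0], [-0.001, 0.0, -1.0]]
force: [-0.5, 0.5, -0.9]
grip_width: 0.0473
```

```bash
python3 -m crank '[{"xyz":[0,0,0.002],"angular":[0,0,0],"claw":0},{"xyz":[0,0,0.001],"angular":[0,0,0],"claw":0},{"xyz":[0,0,0],"angular":[0,0,0],"claw":0},{"xyz":[0,0,0],"angular":[0,0,0],"claw":0}]'
```

```text
time: 35.45
eef_pos: [0.6585, 0.1594, 0.0323]
tool_rot: [[-1.0, -0.0, 0.0], [-0.0, 1.0, 0.0], [-0.0, 0.0, -1.0]]
force: [0.5, 0.9, -1.3]
grip_width: 0.0473
```

```bash
python3 -m crank '[{"xyz":[0,0,0],"angular":[0,0,0],"claw":0.7},{"xyz":[0,0,0],"angular":[0,0,0],"claw":0.8},{"xyz":[0,0,0],"angular":[0,0,0],"claw":0.8},{"xyz":[0,0,-0.02],"angular":[0,0,0],"claw":0.8},{"xyz":[0,0,-0.04],"angular":[0,0,0],"claw":0.8},{"xyz":[0,0,-0.05],"angular":[0,0,0],"claw":0.8},{"xyz":[0,0,-0.05],"angular":[0,0,0],"claw":0.8},{"xyz":[0.04,0,0],"angular":[0,0,0],"claw":0.8},{"xyz":[0.05,0,0],"angular":[0,0,0],"claw":0.8},{"xyz":[0.05,0,0],"angular":[0,0,0],"claw":0.8},{"xyz":[0.05,0,0],"angular":[0,0,0],"claw":0.8},{"xyz":[0.05,0,0],"angular":[0,0,0],"claw":0.8}]'
python3 -m crank '[{"xyz":[0.03,0.04,0],"angular":[0,0,0],"claw":0.8},{"xyz":[0,0.04,0],"angular":[0,0,0],"claw":0.8},{"xyz":[0,0,0],"angular":[0,0,0],"claw":0.8},{"xyz":[0,0,0],"angular":[0,0,0],"claw":0.8}]'
python3 - <<'E'
from fit import *
for n in('top','side'):
    p=camera(n);save(p,n+'16.png')
a=cv2.imread('pics/top16.png')[130:330,160:360];b=cv2.imread('pics/side16.png')[130:330,200:400]
cv2.imwrite('pics/z16.png',cv2.resize(np.hstack([a,b]),None,fx=2,fy=2,interpolation=2))
fits(list(H),dict(slim_collar=.066,small_cutter=.03,large_cutter=.05,stout_collar=.03))
E
```

```text
time: 36.95
eef_pos: [0.4173, 0.1594, 0.1937]
tool_rot: [[-1.0, -0.0, 0.002], [-0.0, 1.0, 0.0], [-0.002, 0.0, -1.0]]
force: [0.3, 1.2, 0.0]
grip_width: 0.0683
time: 37.45
eef_pos: [0.3887, 0.2393, 0.1932]
tool_rot: [[-1.0, -0.001, 0.001], [-0.001, 1.0, -0.0], [-0.001, -0.0, -1.0]]
force: [-0.0, -1.0, 0.3]
grip_width: 0.0681
top stout_collar 0.39 z [0.0303 0.0429 0.0469] topN 24 mean [0.6536 0.1621] mid [0.6549 0.1613] ext [0.0382 0.034 ] sil [0.6546 0.1588] 0.0231
top large_cutter 0.66 z [0.0319 0.0648 0.0693] topN 352 mean [ 0.6213 -0.1063] mid [ 0.6261 -0.105 ] ext [0.065  0.0649] sil [ 0.625  -0.1054] 0.0342
top slim_collar 0.53 z [0.0766 0.0813 0.0845] topN 149 mean [ 0.6239 -0.1049] mid [ 0.6258 -0.1044] ext [0.0385 0.0368] sil [ 0.6246 -0.1039] 0.0196
top small_cutter 0.51 z [0.0298 0.0429 0.0473] topN 199 mean [0.6584 0.1606] mid [0.6575 0.1605] ext [0.0449 0.044 ] sil [0.6577 0.1606] 0.0235
top tall_arbor 0.91 z [0.0105 0.0292 0.0846] topN 575 mean [ 0.6145 -0.1024] mid [ 0.6261 -0.1044] ext [0.0883 0.0873] sil [ 0.6224 -0.104 ] 0.0468
top short_arbor 0.72 z [0.0145 0.0296 0.
[... 580 characters left out ...]
74 0.0784 0.0823] topN 137 mean [ 0.6252 -0.1092] mid [ 0.626  -0.1061] ext [0.0391 0.0418] sil [ 0.6216 -0.1166] 0.0298
side small_cutter 0.49 z [0.0319 0.0407 0.0449] topN 92 mean [0.6559 0.1503] mid [0.657  0.1564] ext [0.0468 0.0443] sil [0.6553 0.1441] 0.0298
side tall_arbor 0.82 z [0.0018 0.0259 0.0812] topN 455 mean [ 0.6174 -0.1246] mid [ 0.6245 -0.1138] ext [0.0882 0.0793] sil [ 0.6161 -0.1303] 0.0569
side short_arbor 0.79 z [0.003  0.0256 0.0329] topN 361 mean [0.6528 0.1413] mid [0.6579 0.1494] ext [0.0962 0.0841] sil [0.6458 0.1257] 0.0651
side t_nut 0.73 z [0.0011 0.0107 0.0186] topN 81 mean [ 0.5377 -0.0119] mid [ 0.5379 -0.0117] ext [0.0309 0.0283] sil [ 0.5378 -0.0256] 0.0272
```

View pics/z16.png

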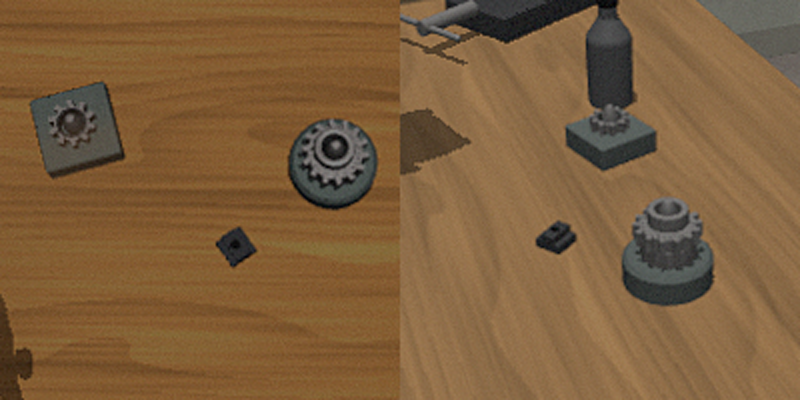

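View pics/top16.png

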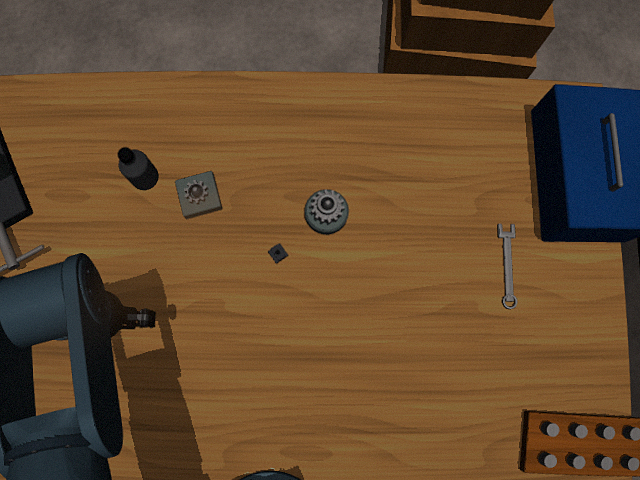

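The top and side pictures show both stacks complete and level: the tall stack at (326,211) and the short one at (198,194) in the top view. The T-nut, bottle and wrench are at the same pixels as at the start, and the gripper is clear. Handing in.

```bash
python3 -c "
from plant import job;print(job.job_done())"
```

```text
the job is handed in; nothing more can be done
None
```

I handed the job in at about 38 s, with both arbors made up. The tall one carries the stout collar, the large cutter and the slim collar; the short one carries the small cutter. The gripper let go of every part and stands clear.

**Last checks:**

| Part | Top height measured | Top height wanted | Offset from post axis |
|---|---|---|---|
| Large cutter | about 66 mm | 66 mm | within about 2 mm |
| Slim collar | about 81 mm | 82 mm | within about 2 mm |
| Small cutter | about 43–44 mm | 44 mm | within about 2 mm |

- **Stout collar:** the stack hid it at the end. Its last clear reading, just after I seated it, was a top height of about 50 mm (wanted 50 mm), roughly centred. The right heights of the parts above it agree with that.
- **Bystanders:** the T-nut measured within about 1 mm of its starting place. The bottle and wrench showed no movement in the pictures, which I judged by eye.

**What went wrong or disagreed:**
- **First grasp of the large cutter missed.** The fingers were too high and closed on top of it, pressing with about 54 N at the wrist, and it slid about 15 mm along the bench. It stayed flat, and the second grasp, taken lower, worked. That is under the 120 N wrist limit. I took it to be finger contact, so the 40 N limit on the arm and gripper body should not apply, but I could not check that.
- **The cameras disagreed by about 3–4 mm in y.** I trusted the top one, because it matched where the gripper closed on the first collar.
- **The network's last stout-collar detections were unreliable.** The top one actually showed the small cutter, and the side one saw only a sliver of the stack.

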